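# Load the heating rods into the test cradles of their length

### The job

Get the heating rods ready for their resistance test: lay each one into the cradle of its own length, so that its two end studs sit right down in the copper clips and it lies level between them. Three of the four rods have a cradle; leave the left-over one where it lies.

Things in the scene. Friction and masses are not known exactly. Their poses are not given: they have to be found in the camera images.
- rod_short: shortest of 4 loose heating rods: body 66 mm long, 104 over its stud tips. Grey steel sheath 16 thick, 36 long (grip there); then at each end a brass hexagon 22 mm across flats, 11 long with collar, a white 4 mm bead, a stud 6 thick, 19 long. About 113 g (x 0.7 to 1.4). Origin: middle of the axis, 11 mm above the bench at first; y along the rod; ends alike.
- rod_medium: second shortest of 4 loose heating rods: body 96 mm long, 134 over its stud tips. Grey steel sheath 16 thick, 66 long (grip there); then at each end a brass hexagon 22 mm across flats, 11 long with collar, a white 4 mm bead, a stud 6 thick, 19 long. About 137 g (x 0.7 to 1.4). Origin: middle of the axis, 11 mm above the bench at first; y along the rod; ends alike.
- rod_spare: second longest of 4 loose heating rods: body 126 mm long, 164 over its stud tips. Grey steel sheath 16 thick, 96 long (grip there); then at each end a brass hexagon 22 mm across flats, 11 long with collar, a white 4 mm bead, a stud 6 thick, 19 long. About 161 g (x 0.7 to 1.4). Origin: middle of the axis, 11 mm above the bench at first; y along the rod; ends alike. No cradle fits it.
- rod_long: longest of 4 loose heating rods: body 156 mm long, 194 over its stud tips. Grey steel sheath 16 thick, 126 long (grip there); then at each end a brass hexagon 22 mm across flats, 11 long with collar, a white 4 mm bead, a stud 6 thick, 19 long. About 185 g (x 0.7 to 1.4). Origin: middle of the axis, 11 mm above the bench at first; y along the rod; ends alike.
- cradle_short: cradle for the 66 mm rod, fixed: brown board 50 x 130 x 10 mm, copper clip on a stand-off at each end, inner faces 78 mm apart (body between them, studs in the clips). Clip: rigid, 6 mm long along y, slot 10 wide with its floor at z 42 mm, lips flaring to a 26 mm mouth at z 67. Rod in place: axis at z 45, over the middle. Origin: middle of the board's underside; y from clip to clip, z up.
- cradle_medium: cradle for the 96 mm rod, fixed: brown board 50 x 160 x 10 mm, copper clip on a stand-off at each end, inner faces 108 mm apart (body between them, studs in the clips). Clip: rigid, 6 mm long along y, slot 10 wide with its floor at z 42 mm, lips flaring to a 26 mm mouth at z 67. Rod in place: axis at z 45, over the middle. Origin: middle of the board's underside; y from clip to clip, z up.
- cradle_long: cradle for the 156 mm rod, fixed: brown board 50 x 220 x 10 mm, copper clip on a stand-off at each end, inner faces 168 mm apart (body between them, studs in the clips). Clip: rigid, 6 mm long along y, slot 10 wide with its floor at z 42 mm, lips flaring to a 26 mm mouth at z 67. Rod in place: axis at z 45, over the middle. Origin: middle of the board's underside; y from clip to clip, z up.
Mind the look-alikes: they are no part of the job. Leave any red look-alike of the rod_short alone.

How it is judged:
At the end, for the whole second after the job is handed in: The 66, 96 and 156 mm rods each lie at rest in the cradle of their length: axis 40 to 49 mm above the board's underside, within 5 mm of the cradle's centre line, within 9 mm of its middle along it and within 0.06 rad of its direction. The 126 mm rod is within 20 mm of where it lay (x of rod_short in the frame of cradle_short between -0.005 and 0.005 m and y of rod_short in the frame of cradle_short between -0.009 and 0.009 m and z of rod_short in the frame of cradle_short between 0.04 and 0.049 m and angle between the y axis of rod_short and the y axis of cradle_short, either way round below 0.06 rad and linear speed of each of rod_short, rod_medium, rod_long, rod_spare below 0.02 m/s and angular speed of each of rod_short, rod_medium, rod_long below 0.3 rad/s and x of rod_medium in the frame of cradle_medium between -0.005 and 0.005 m and y of rod_medium in the frame of cradle_medium between -0.009 and 0.009 m and z of rod_medium in the frame of cradle_medium between 0.04 and 0.049 m and angle between the y axis of rod_medium and the y axis of cradle_medium, either way round below 0.06 rad and x of rod_long in the frame of cradle_long between -0.005 and 0.005 m and y of rod_long in the frame of cradle_long between -0.009 and 0.009 m and z of rod_long in the frame of cradle_long between 0.04 and 0.049 m and angle between the y axis of rod_long and the y axis of cradle_long, either way round below 0.06 rad and distance of rod_spare from where it was at the start of the episode below 0.02 m); the robot touches nothing.
It fails at once if the left-over rod (126 mm) is moved more than 20 mm from where it lay (distance of rod_spare from where it was at the start of the episode above 0.02 m).
It also fails if it takes over 88 s, if anything falls off the work surface, if the arm or the gripper's body presses on something with over 40 N, if the wrist force passes 120 N, or if a joint passes its speed limit or range.

### The arm

A 6-joint arm with a two-finger parallel gripper is mounted at the origin on a cart in front of the work surface, level with it; the furniture and walls round the work are solid. World frame = base frame: x ahead of the robot, y to its left, z up, the work surface at z = 0. Lengths are in m, angles in rad, forces in N, time in s.
With the tool pointing down it reaches from about 0.35 to 0.875 m from the base axis. Payload 4.2 kg.
Tool frame: the origin (TCP) lies between the finger pads; the fingertips stand 11 mm ahead of it and the grasp point (between the pads) lies 8 mm behind it (finger_overhang is the distance from the TCP to the fingertips, in m); z points along the fingers, y is the line along which they close (so a half turn about z gives the same grasp; the last joint's range is limited). The gripper opens to 87 mm and grips with 3 to 60 N. Pads are 19 mm wide; open, the fingers measure 117 mm over their backs; the gripper's body (75 mm by 190 mm) begins 51 mm behind the grasp point.
Start: joints at [1.541, 0.385, 0.008, 0, -1.194, -0.259], TCP at [0.178, 0.599, 0.234] pointing down, gripper open.
Joint ranges: [-3.14, 3.14], [-1.21, 2.06], [-1.07, 1.41], [-3.16, 2.05], [-2.99, -0.16], [-3.1, 3.1]. Speed limits (rad/s): [2.79, 2.79, 3.14, 3.14, 3.14, 3.14].

### API

Orientations are given as a rotation vector (axis times angle).
In Python, from cell import * gives the robot as it stands.
- The arm moves only by the tool apply_moves, never from a script. Its argument "targets" is one flat list of numbers, 5 for each row, row after row: the finger opening in mm, from 0 to 87, then the shift along the world's x, y, z in units of 40 mm (1.0 is 40 mm), then the turn about the world's z in units of 5 degrees (1.0 is 5 degrees). A call has 1 to 20 rows; each row is the pose to reach, as a shift and turn from the pose commanded when the call began; what a row does not reach only later rows make up. A row lasts 1/12 s, in which the tool goes at most 41.7 mm and 7.16 degrees, less where a joint would pass 70% of its speed; a pose out of reach is approached as far as the arm can. A call with a gripper value outside its range is refused whole. The fingers move at their own pace and stop on an object; "force" is the grip in N (left out, the last holds). Time passes only in rows, so rows that repeat a pose let the fingers close. It gives the time, the measured TCP pose, the force, the opening and the grip force at its end, in the units of the state.
- get_obs(): the state, without advancing time (a new reading comes with each control period).
- grab_frame(name): name is "side" or "top" or "wrist"; returns the picture (480x640x3 uint8, blue, green, red); there is no depth.
- camera_params(name): a dict with "fx", "fy", "cx", "cy" (pixels), "distortion" ([k1, k2, p1, p2, k3] as OpenCV has them; the pictures are not rectified), "R" (3x3) and "t" (3): a world point X has camera coordinates R X + t. Camera axes: x right, y down, z forward; pixel columns grow to the right and rows downward; lengths in m; the calibration is good to about 2 mm. A picture is of the moment at which its call begins: read the wrist's pose just before it. camera_params takes no time and is no camera call; for the wrist camera it gives the pose at the moment of the call.
- job_done(): hands the job in; it is judged then, once.
The state is a dict: "time": time; "joint_positions": joint angles; "qvel": joint speeds; "joint_efforts": joint torques, N m; "position": TCP position; "orientation": TCP orientation; "contact_force": force on the tool from outside, world axes, zero at the start; "torque": the same for the moment, N m; "gripper_width": opening from 0.0 (shut) to 1.0 (fully open); "gripper_force": force on a finger pad.
Only numpy, scipy, OpenCV 4.12 (cv2) and the standard library are available. Lean on these libraries where they do the work, as an engineer would, in place of code of your own. Each camera call takes 0.05 s, during which the arm holds its last target. There are 200 camera calls.

## Working session

There is one attempt and no reset: what is moved stays moved. The work goes in short steps, Python scripts to look and compute and a tool call to move; the robot and the scene stay as the last step left them, time stands still between calls to the robot, and variables do not carry over. Pictures are saved under pics/ and viewed, at most 14 in all, crops included, and the job is handed in when it is done.

Besides the shell and the picture viewer there is one more tool, called as name(argument=value, ...) on one line, values as JSON. apply_moves: Moves the arm, as the interface text tells. Its arguments: {"type":"object","properties":{"targets":{"type":"array","items":{"type":"number"}},"force":{"type":"number"}},"required":["targets"]}

```bash
mkdir -p pics; ls; python3 - <<'E'
from cell import *
import cv2
for n in("top","side"):
    cv2.imwrite(f"pics/{n}0.png",grab_frame(n)); p=camera_params(n); print(n,p)
o=get_obs(); print(o)
E
```

```text
pics
top {'fx': 505.103653109206, 'fy': 505.103653109206, 'cx': 318.05243214229273, 'cy': 237.87939712220546, 'distortion': array([-0.06161079,  0.        ,  0.        ,  0.        ,  0.        ]), 'R': array([[ 0.01234021, -0.99957724,  0.02632618],
       [-0.98357506, -0.01687571, -0.17970896],
       [ 0.18007726, -0.02367612, -0.98336749]]), 't': array([-0.07610061,  0.5238039 ,  0.94746052])}
side {'fx': 518.1092990366675, 'fy': 518.1092990366675, 'cx': 315.66678782118385, 'cy': 238.7946261491427, 'distortion': array([-0.05628343,  0.        ,  0.        ,  0.        ,  0.        ]), 'R': array([[ 0.93076921, -0.36526799,  0.0157472 ],
       [-0.1766772 , -0.48707877, -0.85530079],
       [ 0.32008413,  0.79330547, -0.51789245]]), 't': array([-0.51570219,  0.11525001,  1.09652186])}
{'time': 0.1, 'joint_positions': array([ 1.54060965e+00,  3.85488430e-01,  6.78440697e-03, -4.35493242e-04,
       -1.19402765e+00, -2.58602549e-01]), 'qvel': array([-0.00044091, -0.00159778,  0.00197948,  0.00201958,  0.00106082,
        0.00128818]), 'joint_efforts': array([-1.56833498e-04, -3.91688490e+01,  1.87938327e+01,  4.23186153e+00,
        1.35120488e-02, -7.04714444e-05]), 'position': array([0.17782926, 0.59863015, 0.23257219]), 'orientation': array([ 3.10691404e+00, -4.52020556e-01, -2.85083449e-04]), 'contact_force': array([-0.30452994,  0.66186812, -0.1462192 ]), 'torque': array([-0.03306272,  0.02735815,  0.02652966]), 'gripper_force': 0.0, 'gripper_width': 1.0007838497867987}
```

View pics/top0.png

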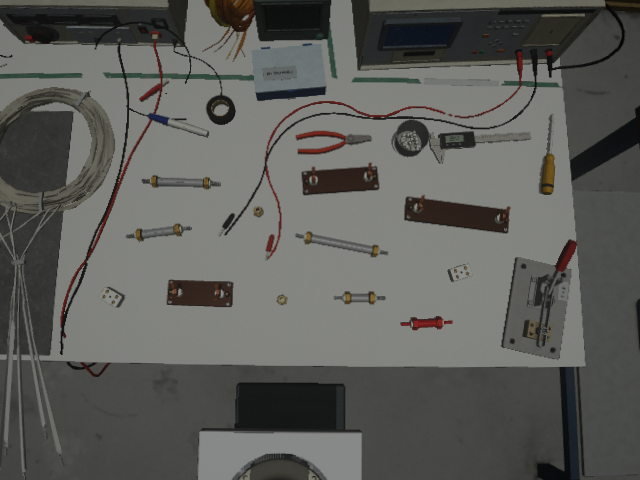

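View pics/side0.png

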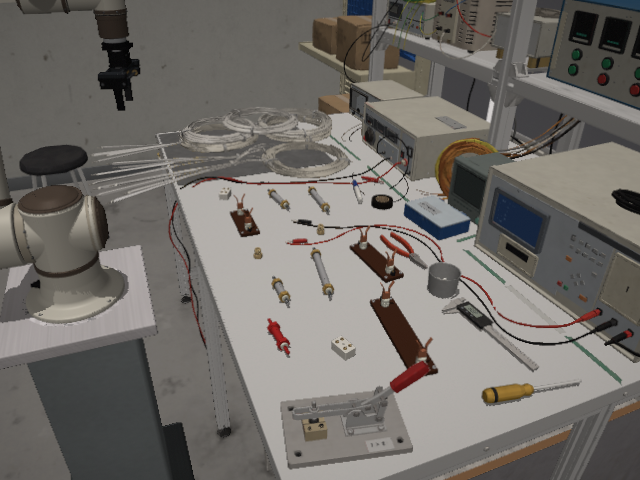

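```bash
cat > h.py <<'E'
import cv2, numpy as np
from cell import *
def ray(n,px,p=None):
    p=p or camera_params(n)
    K=np.array([[p['fx'],0,p['cx']],[0,p['fy'],p['cy']],[0,0,1]])
    u=cv2.undistortPoints(np.array([[px]],float),K,p['distortion'])[0,0]
    R=np.array(p['R']);d=R.T@np.array([u[0],u[1],1]);return -R.T@np.array(p['t']),d/np.linalg.norm(d)
def at(n,px,z,p=None):
    c,d=ray(n,px,p);return c+d*(z-c[2])/d[2]
def tri(r1,r2):
    (a,u),(b,v)=r1,r2
    s=np.linalg.lstsq(np.stack([u,-v],1),b-a,rcond=None)[0]
    p,q=a+u*s[0],b+v*s[1];return (p+q)/2,np.linalg.norm(p-q)
def proj(n,X):
    p=camera_params(n);K=np.array([[p['fx'],0,p['cx']],[0,p['fy'],p['cy']],[0,0,1]])
    return cv2.projectPoints(np.array([X],float),cv2.Rodrigues(p['R'])[0],p['t'],K,p['distortion'])[0][0,0]
def comps(img,lo,hi,amin,box):
    m=cv2.inRange(cv2.cvtColor(img,cv2.COLOR_BGR2HSV),lo,hi)
    n,l,s,c=cv2.connectedComponentsWithStats(m)
    return [(np.round(c[i],1),s[i]) for i in range(1,n) if s[i,4]>=amin and box[0]<c[i][0]<box[2] and box[1]<c[i][1]<box[3]],l
E
python3 - <<'E'
from h import *
t=cv2.imread('pics/top0.png');s=cv2.imread('pics/side0.png')
for nm,im,box in(('top',t,(110,150,530,340)),('side',s,(200,150,460,400))):
    print(nm)
    for c,st in comps(im,(14,90,60),(32,255,255),6,box)[0]: print(' brass',c,st[4])
    for c,st in comps(im,(3,70,20),(12,255,130),100,box)[0]: print(' board',c,st)
cv2.imwrite('pics/tc.png',cv2.resize(t[150:340,120:520],(800,380),interpolation=cv2.INTER_CUBIC))
cv2.imwrite('pics/sc.png',cv2.resize(s[170:380,215:455],(686,600),interpolation=cv2.INTER_CUBIC))
E
```

```text
top
 brass [153.2 180.9] 48
 brass [205.6 182.8] 41
 brass [257.8 211.8] 50
 brass [176.5 229.3] 49
 brass [138.  234.7] 44
 brass [308.1 237.3] 47
 brass [374.8 250.8] 46
 brass [170.  291.5] 6
 brass [347.7 297.7] 52
 brass [371.9 297.9] 52
 brass [281.6 299.9] 34
 board [339.8 180. ] [ 302  163   76   31 1442]
 board [457.2 214.4] [ 405  196  105   36 2104]
 board [199.5 293.3] [ 168  281   64   26 1296]
side
 brass [310.7 188.3] 15
 brass [270.6 191.1] 15
 brass [382.1 198.2] 31
 brass [445.2 197.8] 8
 brass [283.2 203.3] 26
 brass [324.1 205.6] 26
 brass [320.5 229.8] 40
 brass [257.6 253.5] 54
 brass [314.9 251.6] 29
 brass [275.9 281. ] 34
 brass [327.2 287. ] 48
 brass [283.1 294.6] 50
 board [442.7 179.8] [439 161  11  36 138]
 board [244.4 222.5] [231 209  29  28 388]
 board [379.4 262.5] [350 236  60  63 966]
 board [401.8 334.5] [ 371  299   67   77 1734]
```

View pics/tc.png

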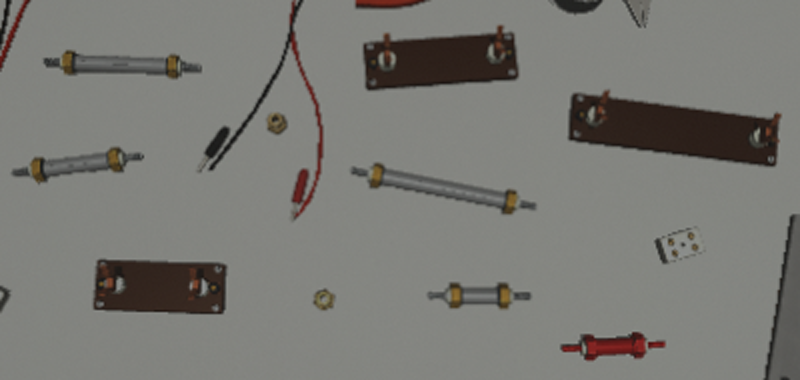

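View pics/sc.png

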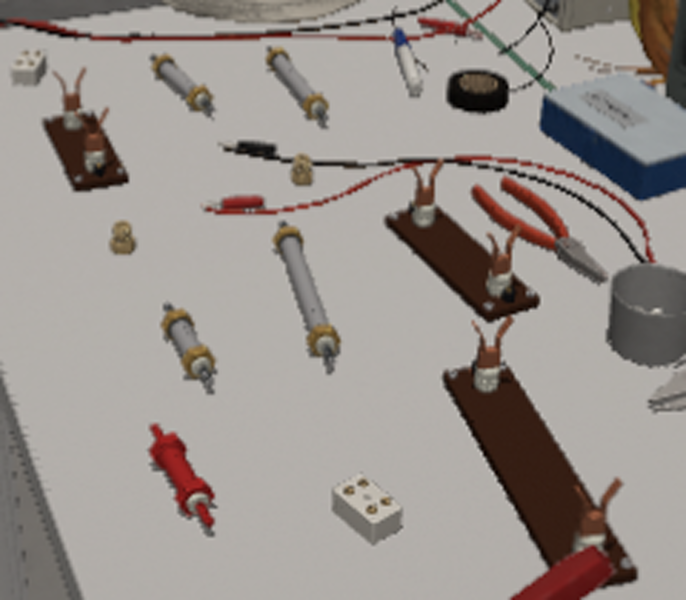

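The pictures show four rods, found by length over the tips in top-view pixels.
- At (159,232), 63 px: medium.
- At (181,182), 77 px: spare.
- At (342,244), 92 px: long.
- At (360,297), 50 px, grey: short. The one at (426,323) is the red look-alike, which I leave alone. The enlarged crops confirm this.

The cradles are short at (200,293), medium at (340,180) and long at (457,214).

```bash
python3 - <<'E'
from h import *
np.set_printoptions(precision=4,suppress=True)
R={'M':[((138,234.7),(270.6,191.1)),((176.5,229.3),(283.2,203.3))],'L':[((308.1,237.3),(314.9,251.6)),((374.8,250.8),(327.2,287))],'S':[((347.7,297.7),(275.9,281)),((371.9,297.9),(283.1,294.6))],'spare':[((153.2,180.9),(310.7,188.3)),((205.6,182.8),(324.1,205.6))]}
for k,v in R.items():
    T=[tri(ray('top',a),ray('side',b)) for a,b in v]
    Z=[at('top',a,.014) for a,b in v];m=(Z[0]+Z[1])/2;d=Z[0]-Z[1]
    print(k,'tri',T[0],T[1],'| top mid',m[:2],'len',np.linalg.norm(d),'yaw deg',np.degrees(np.arctan2(-d[0],d[1])))
t=cv2.imread('pics/top0.png')
c,l=comps(t,(3,70,20),(12,255,130),100,(110,150,530,340))
for cc,st in c:
    m=(l==l[tuple(np.argwhere(l>0)[0])])*0
    lab=[i for i in np.unique(l[st[1]:st[1]+st[3],st[0]:st[0]+st[2]]) if i and (l==i).sum()==st[4]][0]
    pts=np.argwhere(l==lab)[:,::-1]
    P=np.array([at('top',p,.010)[:2] for p in pts]).astype(np.float32)
    rc=cv2.minAreaRect(P*1000);b=cv2.boxPoints(rc)
    e=max([b[1]-b[0],b[2]-b[1]],key=np.linalg.norm); e*=np.sign(e[1])
    print('board',cc,rc,'yaw',np.degrees(np.arctan2(-e[0],e[1])))
for n,a,b in(('M standoff+y',(314,180),(363.7,243.5)),('M standoff-y',(368.5,178.5),(390,270.8)),('L so+y',(418,207.5),(385.4,301.2)),('L so-y',(500.5,219),(421.4,357.2)),('L lip',(422.5,196.5),(393.4,282.7))): print(n,tri(ray('top',a),ray('side',b)))
E
```

```text
M tri (array([0.5309, 0.2974, 0.0166]), np.float64(0.0002040979623189522)) (array([0.544 , 0.2207, 0.0121]), np.float64(0.0008587211964251286)) | top mid [0.5377 0.2592] len 0.07915821844264567 yaw deg 9.128976645018936
L tri (array([ 0.532 , -0.049 ,  0.0174]), np.float64(0.0011653430444649082)) (array([ 0.5068, -0.1853,  0.0153]), np.float64(0.0012996390627576424)) | top mid [ 0.5192 -0.1171] len 0.13880484500219606 yaw deg -10.6497958622684
S tri (array([ 0.4104, -0.1299,  0.0175]), np.float64(0.0005371089551233348)) (array([ 0.4107, -0.1786,  0.0157]), np.float64(0.0003147985622247629)) | top mid [ 0.4105 -0.1544] len 0.0486741010853216 yaw deg 0.26219869610527036
spare tri (array([0.6453, 0.2743, 0.0175]), np.float64(0.000983410760467718)) (array([0.6437, 0.1659, 0.0142]), np.float64(0.00040094031742286357)) | top mid [0.6447 0.2207] len 0.10953396334972415 yaw deg -1.2167715764691165
board [339.8 180. ] ((660.3250122070312, -113.14746856689453), (56.96688461303711, 157.00335693359375), 5.449721336364746) yaw 5.4497404Traceback (most recent call last):
  File "<stdin>", line 14, in <module>
  File "h.py", line 9, in at
    c,d=ray(n,px,p);return c+d*(z-c[2])/d[2]
        ~~~^^^^^^^^
  File "h.py", line 4, in ray
    p=p or camera_params(n)
           ~~~~~~~~~~~~~^^^
ValueError: time passes only in moves, steps and waits
```

```bash
python3 - <<'E'
import re
s=open('h.py').read()
s=s.replace("p=p or camera_params(n)","p=p or cp(n)").replace("def ray","_c={}\ndef cp(n):\n    if n not in _c or n=='wrist': _c[n]=camera_params(n)\n    return _c[n]\ndef ray",1).replace("    p=camera_params(n);K","    p=cp(n);K")
open('h.py','w').write(s)
E
python3 - <<'E'
from h import *
np.set_printoptions(precision=4,suppress=True)
t=cv2.imread('pics/top0.png')
c,l=comps(t,(3,70,20),(12,255,130),100,(110,150,530,340))
for cc,st in c:
    lab=[i for i in np.unique(l[st[1]:st[1]+st[3],st[0]:st[0]+st[2]]) if i and (l==i).sum()==st[4]][0]
    P=np.array([at('top',p,.010)[:2] for p in np.argwhere(l==lab)[:,::-1]]).astype(np.float32)
    rc=cv2.minAreaRect(P*1000);b=cv2.boxPoints(rc)
    pc=cv2.PCACompute(P,None)[1][0];pc=pc*np.sign(pc[1])
    print('board',cc,np.round(b.flatten(),1),rc[0],rc[1],'pca yaw',np.degrees(np.arctan2(-pc[0],pc[1])),'centroid',at('top',cc,.01)[:2])
for n,a,b in(('M standoff+y',(314,180),(363.7,243.5)),('M standoff-y',(368.5,178.5),(390,270.8)),('L so+y',(418,207.5),(385.4,301.2)),('L so-y',(500.5,219),(421.4,357.2)),('L lip',(422.5,196.5),(393.4,282.7))): print(n,*tri(ray('top',a),ray('side',b)))
p=camera_params('wrist');print(p['R'],-p['R'].T@p['t'],p['fx'])
E
```

```text
board [339.8 180. ] [ 624.5  -37.7  639.4 -194.   696.1 -188.6  681.2  -32.3] (660.3250122070312, -113.14746856689453) (56.96688461303711, 157.00335693359375) pca yaw 5.26234 centroid [ 0.6561 -0.1134]
board [457.2 214.4] [ 550.  -467.5  605.  -473.6  629.1 -254.2  574.  -248.2] (589.537353515625, -360.8808898925781) (220.65487670898438, 55.385536193847656) pca yaw -6.129838 centroid [ 0.5869 -0.3599]
board [199.5 293.3] [390.2 103.6 438.3 102.9 440.1 230.6 392.  231.3] (415.1549987792969, 167.1002197265625) (127.66873931884766, 48.12843322753906) pca yaw -0.9497351 centroid [0.4149 0.167 ]
M standoff+y [ 0.6533 -0.0596  0.02  ] 0.0027315524631500985
M standoff-y [ 0.6624 -0.1744  0.0123] 0.0049808735814269225
L so+y [ 0.5985 -0.2756  0.0184] 0.0012127500613386178
L so-y [ 0.5775 -0.4474  0.0242] 0.0039142209223786955
L lip [ 0.6114 -0.2757  0.0616] 0.003110213824359707
[[-0.2851 -0.9585  0.0021]
 [-0.9286  0.2768  0.2471]
 [-0.2374  0.0685 -0.969 ]] [0.2421 0.579  0.3827] 372.6178635587124
```

apply_moves(targets=[50,9,-8.5,0,-12.9,50,9,-8.5,0,-12.9,50,9,-8.5,0,-12.9,50,9,-8.5,0,-12.9,50,9,-8.5,0,-12.9,50,9,-8.5,0,-12.9,50,9,-8.5,-1.8,-12.9,50,9,-8.5,-1.8,-12.9,50,9,-8.5,-1.8,-12.9,50,9,-8.5,-1.8,-12.9,50,9,-8.5,-1.8,-12.9,50,9,-8.5,-1.8,-12.9,50,9,-8.5,-1.8,-12.9,50,9,-8.5,-1.8,-12.9,50,9,-8.5,-1.8,-12.9,50,9,-8.5,-1.8,-12.9], force=30)

```text
time: 1.43
position: [0.5375, 0.2599, 0.1619]
orientation: [-2.389, 2.04, 0.0]
contact_force: [-0.8, 1.0, 0.0]
gripper_width: 0.577
gripper_force: 0.0
```

```bash
cat >> h.py <<'E'
def pose():
    o=get_obs();r=o['orientation'];return np.array(o['position']),np.degrees(2*np.arctan2(r[1],r[0]))
def wshot(name):
    p=camera_params('wrist');im=grab_frame('wrist');cv2.imwrite(f'pics/{name}.png',im);np.save(f'pics/{name}.npy',p,allow_pickle=True)
    return im,p
def wload(name): return cv2.imread(f'pics/{name}.png'),np.load(f'pics/{name}.npy',allow_pickle=True).item()
E
python3 - <<'E'
from h import *
np.set_printoptions(precision=4,suppress=True)
print(*pose())
im,p=wshot('w1')
for c,s in comps(im,(14,90,60),(32,255,255),40,(0,0,640,480))[0]: print(c,s[4],at('wrist',c,.014,p))
E
```

```text
[0.5375 0.2599 0.1619] 279.01940026810684
[519.4  59.8] 52 [0.4127 0.1106 0.014 ]
[202.2  84.3] 406 [0.6432 0.1647 0.014 ]
[320.5 177.6] 361 [0.5447 0.2195 0.014 ]
[477.8 209. ] 40 [0.4147 0.2243 0.014 ]
[188.1 225. ] 313 [0.646  0.2744 0.014 ]
[320.  272.1] 293 [0.5328 0.2978 0.014 ]
[189.  315.6] 872 [0.6397 0.3555 0.014 ]
[454.5 315.6] 888 [0.4104 0.3191 0.014 ]
[419.  370.1] 6374 [0.4291 0.3769 0.014 ]
```

View pics/w1.png

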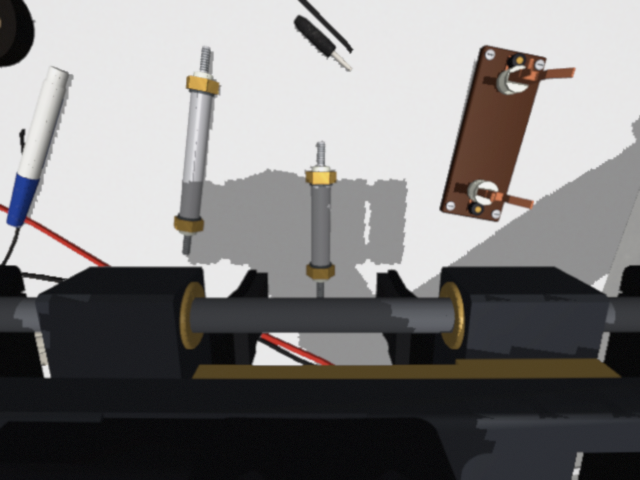

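The wrist view shows the medium rod at (320,225) between the fingers, with the spare rod at (195,155) and the short cradle at (495,130). I grasp the medium rod.

apply_moves(targets=[50,0,0,-1,0,50,0.03,-0.03,-2,0,50,0.03,-0.03,-3,0,50,0.03,-0.03,-3.5,0,50,0.03,-0.03,-3.7,0,50,0.03,-0.03,-3.7,0,5,0.03,-0.03,-3.7,0,5,0.03,-0.03,-3.7,0,5,0.03,-0.03,-3.7,0,5,0.03,-0.03,-3.7,0,5,0.03,-0.03,-3.7,0,5,0.03,-0.03,-3.7,0,5,0.03,-0.03,-3.3,0,5,0.03,-0.03,-2.3,0,5,0.03,-0.03,-1.3,0,5,0.03,-0.03,-0.3,0,5,0.03,-0.03,-0.3,0], force=30)

```text
time: 2.9
position: [0.5437, 0.2605, 0.1589]
orientation: [-2.377, 2.028, -0.009]
contact_force: [1.5, 1.1, -0.5]
gripper_width: 0.17
gripper_force: 30.0
```

```bash
python3 - <<'E'
from h import *
im,p=wshot('w2');o=get_obs();print(*pose(),o['contact_force'],o['gripper_width'],o['qvel'])
E
```

```text
[0.5416788  0.25957538 0.15491231] 278.9780318771156 [-0.37929742 -0.29643482 -2.25120405] 0.16988913460321128 [ 0.00029386  0.06154351 -0.09414269 -0.04626536  0.0138978  -0.0001788 ]
```

View pics/w2.png

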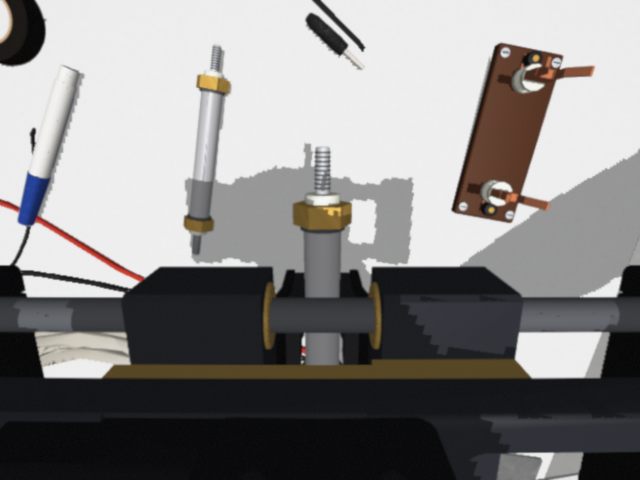

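The rod is held, with its near hexagon at (322,215), square between the fingers. I carry it over the medium cradle.

apply_moves(targets=[5,0.3,-0.9,0,0,5,0.6,-1.8,0,0,5,0.9,-2.8,0,-0.7,5,1.2,-3.8,0,-0.7,5,1.5,-4.8,0,-0.7,5,1.8,-5.8,0,-0.7,5,2.1,-6.8,0,-0.7,5,2.4,-7.7,0,-0.7,5,2.7,-8.5,0,-0.7,5,2.9,-9,0,-0.7,5,2.95,-9.2,0,-0.7,5,2.95,-9.27,0,-0.7,5,2.95,-9.27,0,-0.7,5,2.95,-9.27,0,-0.7,5,2.95,-9.27,0,-0.7,5,2.95,-9.27,0,-0.7,5,2.95,-9.27,0,-0.7])

```text
time: 4.37
position: [0.6571, -0.1118, 0.1498]
orientation: [-2.326, 2.111, -0.0]
contact_force: [-0.4, -0.9, -1.5]
gripper_width: 0.172
gripper_force: 30.0
```

```bash
python3 - <<'E'
from h import *
im,p=wshot('w3');o=get_obs();print(*pose(),o['contact_force'],o['gripper_width'])
cv2.imwrite('pics/top3.png',grab_frame('top'))
E
```

```text
[ 0.65715959 -0.11194091  0.14981939] 275.528693384697 [ 0.54919578 -0.48483374 -1.03696159] 0.17210350240389968
```

View pics/w3.png

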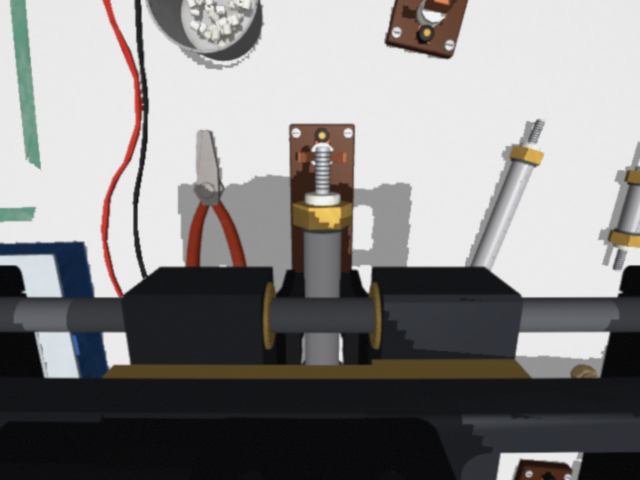

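```bash
python3 - <<'E'
from h import *
np.set_printoptions(precision=4,suppress=True)
im,p=wload('w3');g=lambda u,z:at('wrist',u,z,p)
a=g((322.5,124.5),.01);print('board end',a,'L',g((290,125),.01),'R',g((355,125),.01),'edge low',g((291.5,270),.01),g((352.5,270),.01))
y=np.radians(5.4);d=np.array([-np.sin(y),np.cos(y)])
print('centre',a[:2]+.08*d)
for z in(.144,.147,.150): t=g((322.5,143),z);print('tip',t,'rod centre',t[:2]+.067*np.array([-np.sin(np.radians(5.53)),np.cos(np.radians(5.53))]))
E
```

```text
board end [ 0.6642 -0.1927  0.01  ] L [ 0.6883 -0.19    0.01  ] R [ 0.64   -0.1947  0.01  ] edge low [ 0.6784 -0.0762  0.01  ] [ 0.6286 -0.081   0.01  ]
centre [ 0.6567 -0.113 ]
tip [ 0.6631 -0.1794  0.144 ] rod centre [ 0.6566 -0.1127]
tip [ 0.6631 -0.1794  0.147 ] rod centre [ 0.6567 -0.1127]
tip [ 0.6631 -0.1794  0.15  ] rod centre [ 0.6567 -0.1127]
```

The rod stands right over the cradle: centre (0.6567, -0.1127) against (0.6567, -0.113). I lower, release and lift.

apply_moves(targets=[5,0,0,-0.8,0,5,0,0,-1.5,0,5,0,0,-2,0,5,0,0,-2.3,0,5,0,0,-2.45,0,5,0,0,-2.53,0,5,0,0,-2.53,0,5,0,0,-2.53,0,5,0,0,-2.53,0,40,0,0,-2.53,0,40,0,0,-2.53,0,40,0,0,-2.53,0,40,0,0,-2.53,0,40,0,0,-2.53,0,40,0,0,-2,0,40,0,0,-1,0,40,0,0,0,0,40,0,0,0,0,40,0,0,0,0])

```text
time: 6.05
position: [0.659, -0.1129, 0.1534]
orientation: [-2.321, 2.11, -0.009]
contact_force: [-0.1, 0.2, -0.7]
gripper_width: 0.46
gripper_force: 0.0
```

```bash
python3 - <<'E'
from h import *
im,p=wshot('w4');o=get_obs();print(*pose(),o['contact_force'],o['gripper_width'])
E
```

```text
[ 0.65739598 -0.11276245  0.15068851] 275.4366072708249 [0.06543285 0.03119967 0.013708  ] 0.4573100297735679
```

View pics/w4.png

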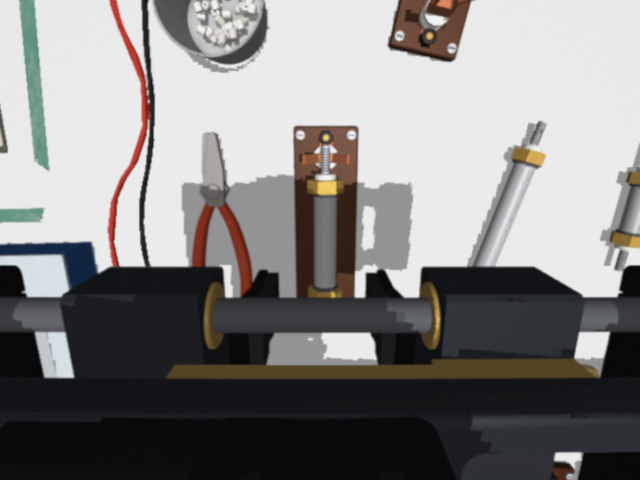

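The medium rod lies in its clips, with both hexagons in view at (325,185) and (325,295). Next is the long rod.

apply_moves(targets=[50,-0.8,0,0.3,-1,50,-1.7,-0.1,0.3,-2,50,-2.6,-0.1,0.3,-3,50,-3.2,-0.1,0.3,-3.2,50,-3.45,-0.1,0.3,-3.2,50,-3.45,-0.1,0.3,-3.2,50,-3.45,-0.1,0.3,-3.2,50,-3.45,-0.1,0.3,-3.2,50,-3.45,-0.1,0.3,-3.2])

```text
time: 6.85
position: [0.5205, -0.1168, 0.1611]
orientation: [2.008, -2.416, 0.0]
contact_force: [0.4, 0.4, -0.3]
gripper_width: 0.577
gripper_force: 0.0
```

```bash
python3 - <<'E'
from h import *
np.set_printoptions(precision=4,suppress=True)
im,p=wshot('w5');print(*pose())
for c,s in comps(im,(14,90,60),(32,255,255),40,(0,0,640,480))[0]: print(c,s[4],at('wrist',c,.014,p),at('wrist',c,.048,p)[:2])
im,p=wload('w4')
print('w4')
for c,s in comps(im,(14,90,60),(32,255,255),40,(0,0,640,310))[0]: print(c,s[4],at('wrist',c,.048,p))
E
```

```text
[ 0.5203 -0.1168  0.161 ] -100.53248453442852
[179.5  60.4] 52 [ 0.6004 -0.2611  0.014 ] [ 0.5898 -0.2523]
[445.6 126.9] 386 [ 0.4124 -0.1781  0.014 ] [ 0.4233 -0.1787]
[322.3 140.5] 351 [ 0.5073 -0.1853  0.014 ] [ 0.5074 -0.1851]
[125.6 179.3] 48 [ 0.6665 -0.1848  0.014 ] [ 0.6483 -0.1847]
[452.2 189.7] 346 [ 0.4122 -0.1291  0.014 ] [ 0.4232 -0.1353]
[126.9 226.4] 455 [ 0.6773 -0.1479  0.014 ] [ 0.6579 -0.1519]
[189.  315.7] 855 [ 0.6485 -0.0614  0.014 ] [ 0.6325 -0.0754]
[454.6 315.9] 866 [ 0.4209 -0.0189  0.014 ] [ 0.4308 -0.0377]
[420.6 370. ] 6207 [0.4563 0.0291 0.014 ] [0.4622 0.0047]
w4
[429.2  35.6] 57 [ 0.6055 -0.2517  0.048 ]
[325.4 137.3] 49 [ 0.664  -0.1843  0.048 ]
[528.2 156. ] 386 [ 0.5274 -0.1854  0.048 ]
[633.8 177.9] 145 [ 0.4517 -0.1783  0.048 ]
[324.6 187. ] 562 [ 0.6613 -0.1515  0.048 ]
[625.1 239.5] 332 [ 0.445  -0.1353  0.048 ]
[324.4 292.8] 305 [ 0.654  -0.0743  0.048 ]
```

apply_moves(targets=[50,0,0,-1,0,50,0,-0.03,-2,0,50,0,-0.03,-3,0,50,0,-0.03,-3.5,0,50,0,-0.03,-3.7,0,50,0,-0.03,-3.7,0,5,0,-0.03,-3.7,0,5,0,-0.03,-3.7,0,5,0,-0.03,-3.7,0,5,0,-0.03,-3.7,0,5,0,-0.03,-3.7,0,5,0,-0.03,-3.7,0,5,0,-0.03,-3.4,0,5,0,-0.03,-2.7,0,5,0,-0.03,-2,0,5,0,-0.03,-1.2,0,5,0,-0.03,-0.3,0,5,0,-0.03,-0.3,0,5,0,-0.03,-0.3,0], force=35)

```text
time: 8.48
position: [0.5201, -0.1179, 0.1516]
orientation: [-2.005, 2.413, -0.004]
contact_force: [-0.3, 0.8, -4.3]
gripper_width: 0.174
gripper_force: 35.0
```

apply_moves(targets=[5,0.3,-0.8,0,0,5,0.5,-1.7,0,0.5,5,0.8,-2.7,0,0.9,5,1.1,-3.7,0,0.9,5,1.4,-4.6,0,0.9,5,1.6,-5.4,0,0.9,5,1.68,-5.9,0,0.9,5,1.68,-6.05,0,0.9,5,1.68,-6.05,0,0.9,5,1.68,-6.05,0,0.9,5,1.68,-6.05,0,0.9,5,1.68,-6.05,0,0.9,5,1.68,-6.05,0,0.9])

```text
time: 9.57
position: [0.5865, -0.3588, 0.1499]
orientation: [-2.103, 2.334, -0.0]
contact_force: [-0.1, -0.4, -2.8]
gripper_width: 0.173
gripper_force: 35.0
```

```bash
python3 - <<'E'
from h import *
im,p=wshot('w6');o=get_obs();print(*pose(),o['contact_force'],o['gripper_width'])
E
```

```text
[ 0.58656932 -0.35898716  0.15000233] 264.03734715369416 [ 0.11141329 -0.49354837 -1.65892495] 0.16921641216585656
```

View pics/w6.png

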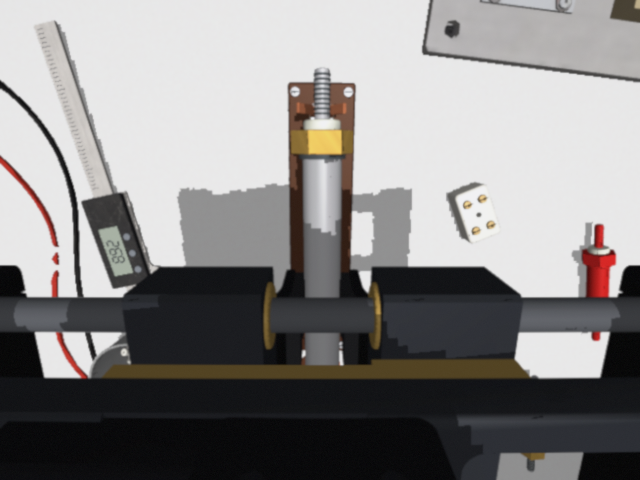

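```bash
python3 - <<'E'
from h import *
np.set_printoptions(precision=4,suppress=True)
im,p=wload('w6');g=lambda u,z:at('wrist',u,z,p)
a=g((321.5,83),.01);print('board end',a,'edges',g((289,84),.01),g((289.5,270),.01),g((354,84),.01),g((351.5,270),.01))
for yaw in(-5.96,-6.15):
  y=np.radians(yaw);d=np.array([-np.sin(y),np.cos(y)]);print('centre',a[:2]+.11*d)
for z in(.144,.147): t=g((321.5,68),z);print('tip',t,'rod centre',t[:2]+.097*d)
h=g((321,141),.150);print('hex',h,h[:2]+.0685*d)
# medium height
i4,p4=wload('w4');i5,p5=wload('w5')
print('med hex tri',tri(ray('w',(324.6,187),p4),ray('w',(126.9,226.4),p5)))
E
```

```text
board end [ 0.5752 -0.4685  0.01  ] edges [ 0.5988 -0.4703  0.01  ] [ 0.6163 -0.3284  0.01  ] [ 0.5517 -0.4654  0.01  ] [ 0.5656 -0.3231  0.01  ]
centre [ 0.5866 -0.3591]
centre [ 0.587  -0.3591]
tip [ 0.5765 -0.4545  0.144 ] rod centre [ 0.5869 -0.358 ]
tip [ 0.5766 -0.4539  0.147 ] rod centre [ 0.587  -0.3575]
hex [ 0.5796 -0.4271  0.15  ] [ 0.5869 -0.359 ]
med hex tri (array([ 0.6613, -0.151 ,  0.0421]), np.float64(0.0003855180033265711))
```

apply_moves(targets=[5,0,-0.02,-0.8,0,5,0,-0.02,-1.5,0,5,0,-0.02,-2,0,5,0,-0.02,-2.3,0,5,0,-0.02,-2.45,0,5,0,-0.02,-2.53,0,5,0,-0.02,-2.53,0,5,0,-0.02,-2.53,0,5,0,-0.02,-2.53,0,40,0,-0.02,-2.53,0,40,0,-0.02,-2.53,0,40,0,-0.02,-2.53,0,40,0,-0.02,-2.53,0,40,0,-0.02,-2.53,0,40,0,0,-2,0,40,0,0,-1,0,40,0,0,0,0,40,0,0,0,0,40,0,0,0,0])

```text
time: 11.2
position: [0.5882, -0.3608, 0.1536]
orientation: [-2.099, 2.333, -0.011]
contact_force: [-0.7, 0.3, -1.0]
gripper_width: 0.461
gripper_force: 0.0
```

```bash
python3 - <<'E'
from h import *
np.set_printoptions(precision=4,suppress=True)
im,p=wshot('w7');o=get_obs();print(*pose(),o['contact_force'],o['gripper_width'])
for c,s in comps(im,(14,90,60),(32,255,255),100,(0,0,640,310))[0]: print(c,s[4],at('wrist',c,.048,p))
E
```

```text
[ 0.5867 -0.36    0.1508] 263.93792436538956 [-0.894   0.9297 -0.801 ] 0.4604534051109411
[324.7 142. ] 579 [ 0.5797 -0.429   0.048 ]
```

apply_moves(targets=[50,-0.6,0.7,0.3,0,50,-1.2,1.4,0.3,1,50,-1.8,2.1,0.3,1.2,50,-2.5,2.9,0.3,1.2,50,-3.1,3.6,0.3,1.2,50,-3.7,4.3,0.3,1.2,50,-4.2,4.9,0.3,1.2,50,-4.4,5.15,0.3,1.2,50,-4.4,5.15,0.3,1.2,50,-4.4,5.15,0.3,1.2,50,-4.4,5.15,0.3,1.2,50,-4.4,5.15,0.3,1.2])

```text
time: 12.25
position: [0.4113, -0.1547, 0.1612]
orientation: [2.219, -2.223, -0.0]
contact_force: [-0.3, -1.0, 0.3]
gripper_width: 0.574
gripper_force: 0.0
```

```bash
python3 - <<'E'
from h import *
np.set_printoptions(precision=4,suppress=True)
im,p=wshot('w8');print(*pose())
for c,s in comps(im,(14,90,60),(32,255,255),40,(0,0,640,310))[0]: print(c,s[4],at('wrist',c,.014,p))
E
```

```text
[ 0.4111 -0.1547  0.1611] -90.11561075915952
[43.7 35.6] 684 [ 0.6142 -0.3     0.014 ]
[69.2 92.4] 52 [ 0.6016 -0.2606  0.014 ]
[  4.  193.6] 45 [ 0.6677 -0.1842  0.014 ]
[322.  200.1] 340 [ 0.4108 -0.1781  0.014 ]
[  3.8 240.1] 132 [ 0.6762 -0.1454  0.014 ]
[321.8 258.9] 302 [ 0.411  -0.1287  0.014 ]
```

View pics/w8.png

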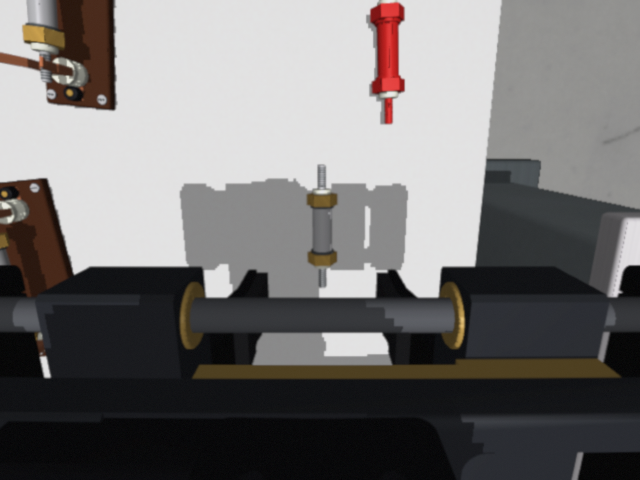

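The grey short rod is at (322,230) between the fingers, and the red one is at (388,50), clear of them. The long rod's stud at (45,75) is in its clip.

apply_moves(targets=[50,0,0.02,-1,0,50,0,0.02,-2,0,50,0,0.02,-3,0,50,0,0.02,-3.5,0,50,0,0.02,-3.7,0,50,0,0.02,-3.7,0,5,0,0.02,-3.7,0,5,0,0.02,-3.7,0,5,0,0.02,-3.7,0,5,0,0.02,-3.7,0,5,0,0.02,-3.7,0,5,0,0.02,-3.7,0,5,0,0.02,-3.4,0,5,0,0.02,-2.7,0,5,0,0.02,-2,0,5,0,0.02,-1.2,0,5,0,0.02,-0.3,0,5,0,0.02,-0.3,0,5,0,0.02,-0.3,0], force=30)

```text
time: 13.88
position: [0.4114, -0.1532, 0.1515]
orientation: [-2.217, 2.22, -0.006]
contact_force: [-0.9, -0.4, -1.7]
gripper_width: 0.174
gripper_force: 30.0
```

apply_moves(targets=[5,0,0.8,0,0,5,0,1.6,0,0,5,0.1,2.5,0,0,5,0.1,3.4,0,-0.2,5,0.1,4.3,0,-0.2,5,0.1,5.2,0,-0.2,5,0.1,6.1,0,-0.2,5,0.1,7,0,-0.2,5,0.1,7.7,0,-0.2,5,0.1,8,0,-0.2,5,0.1,8,0,-0.2,5,0.1,8,0,-0.2,5,0.1,8,0,-0.2,5,0.1,8,0,-0.2,5,0.1,8,0,-0.2])

```text
time: 15.13
position: [0.4142, 0.1655, 0.1494]
orientation: [2.199, -2.243, -0.0]
contact_force: [-0.1, 0.6, -1.2]
gripper_width: 0.169
gripper_force: 30.0
```

```bash
python3 - <<'E'
from h import *
im,p=wshot('w9');o=get_obs();print(*pose(),o['contact_force'],o['gripper_width'])
E
```

```text
[0.41429784 0.16564958 0.14949088] -91.14189195770724 [-0.23082733  0.5862054  -0.77621184] 0.17420922582772339
```

View pics/w9.png

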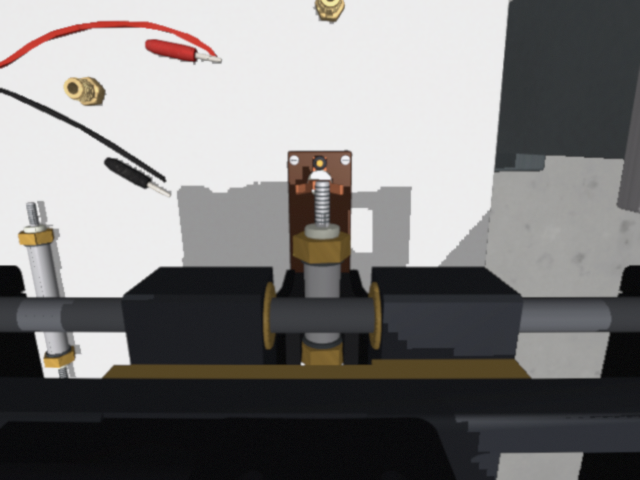

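```bash
python3 - <<'E'
from h import *
np.set_printoptions(precision=4,suppress=True)
im,p=wload('w9');g=lambda u,z:at('wrist',u,z,p)
y=np.radians(-1.1);d=np.array([-np.sin(y),np.cos(y)])
a=g((320,151.5),.01);print('board end',a,'edges',g((288,152),.01),g((289.5,270),.01),g((352,152),.01),g((351.5,270),.01),'centre',a[:2]+.065*d)
t=g((322,178),.147);print('tip',t,t[:2]+.052*d);h=g((321,247),.150);print('hex',h[:2]+.0235*d)
E
```

```text
board end [0.4141 0.1038 0.01  ] edges [0.4383 0.1036 0.01  ] [0.4411 0.198  0.01  ] [0.3898 0.1046 0.01  ] [0.3903 0.199  0.01  ] centre [0.4153 0.1688]
tip [0.4128 0.1114 0.147 ] [0.4138 0.1633]
hex [0.4143 0.1631]
```

apply_moves(targets=[5,0.02,0.07,-0.8,0,5,0.02,0.07,-1.5,0,5,0.02,0.07,-2,0,5,0.02,0.07,-2.3,0,5,0.02,0.07,-2.45,0,5,0.02,0.07,-2.53,0,5,0.02,0.07,-2.53,0,5,0.02,0.07,-2.53,0,5,0.02,0.07,-2.53,0,40,0.02,0.07,-2.53,0,40,0.02,0.07,-2.53,0,40,0.02,0.07,-2.53,0,40,0.02,0.07,-2.53,0,40,0.02,0.07,-2.53,0,40,0.02,0.07,-2,0,40,0,0.07,-1,0,40,0,0.07,0,0,40,0,0,1.5,0,40,0,0,1.5,0,40,0,0,1.5,0])

```text
time: 16.85
position: [0.4168, 0.1683, 0.2149]
orientation: [-2.194, 2.232, -0.003]
contact_force: [1.0, 0.0, 1.0]
gripper_width: 0.461
gripper_force: 0.0
```

```bash
python3 - <<'E'
from h import *
np.set_printoptions(precision=4,suppress=True)
im,p=wshot('w10');o=get_obs();print(*pose(),o['contact_force'],o['gripper_width'])
for c,s in comps(im,(14,90,60),(32,255,255),100,(0,0,640,310))[0]: print(c,s[4],at('wrist',c,.048,p))
s=grab_frame('side');cv2.imwrite('pics/s10.png',s);t=grab_frame('top');cv2.imwrite('pics/t10.png',t)
a=cv2.resize(s[170:380,215:455],(457,400),interpolation=cv2.INTER_CUBIC);b=cv2.resize(im[:310],(343,166),interpolation=cv2.INTER_AREA)
c=np.zeros((400,800,3),np.uint8);c[:,:457]=a;c[:166,457:]=b;c[170:340,457:]=cv2.resize(t[150:340,120:520],(343,170));cv2.imwrite('pics/m10.png',c)
E
```

```text
[0.4153 0.1675 0.212 ] 268.95365011785753 [-0.0407 -0.7598 -0.6756] 0.4577904205339959
[333.4  29.8] 197 [0.4066 0.0171 0.048 ]
[134.6  94.8] 404 [0.5672 0.0609 0.048 ]
[324.9 195.2] 365 [0.4151 0.1449 0.048 ]
[ 91.3 215.2] 250 [0.6197 0.1589 0.048 ]
[324.8 250.5] 321 [0.416  0.1941 0.048 ]
```

View pics/m10.png

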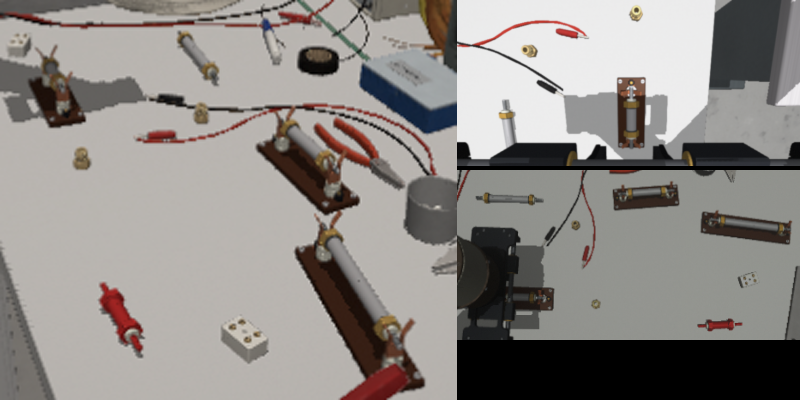

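```bash
python3 - <<'E'
from h import *
np.set_printoptions(precision=4,suppress=True)
t=cv2.imread('pics/t10.png');s=cv2.imread('pics/s10.png');_,pw=wload('w10')
T=[c for c,_ in comps(t,(14,90,60),(32,255,255),6,(110,150,530,340))[0]];S=[c for c,_ in comps(s,(14,90,60),(32,255,255),6,(200,170,460,400))[0]]
W=[c for c,_ in comps(wload('w10')[0],(14,90,60),(32,255,255),100,(300,150,350,310))[0]]
for nm,A,r in(('top',T,None),('wrist',W,pw)):
  for a in A:
    for b in S:
      P,e=tri(ray('top' if r is None else 'wrist',a,r),ray('side',b))
      if e<.003 and 0<P[2]<.07: print(nm,a,b,P,round(e,4))
E
```

```text
top [360.  172.9] [384.1 253.4] [ 0.6599 -0.1517  0.0467] 0.0017
top [321.4 175.6] [365.5 236.2] [ 0.6517 -0.0733  0.0493] 0.0018
top [153.2 180.9] [310.5 188.5] [0.6452 0.2746 0.0168] 0.0003
top [205.6 182.8] [324.1 205.6] [0.6437 0.1659 0.0142] 0.0004
top [429.3 206. ] [387.1 293.8] [ 0.5927 -0.2909  0.0502] 0.0017
top [497.1 214.5] [416.7 340.5] [ 0.5781 -0.4296  0.0493] 0.0018
top [206.5 292. ] [244.  211.9] [0.4146 0.1462 0.0462] 0.0011
top [281.6 299.8] [257.5 253.5] [0.4058 0.002  0.009 ] 0.0023
wrist [324.9 195.2] [244.  211.9] [0.4145 0.1452 0.0467] 0.0013
wrist [324.8 250.5] [240. 203.] [0.4159 0.194  0.0483] 0.0001
```

```bash
python3 -c "
from cell import *
print(job_done())"
```

```text
the job is handed in; nothing more can be done
None
```

I laid the short, medium and long rods in their cradles, and by my camera measurements all three sit level at the clip height; the spare and red rods were not moved, and the job is handed in with no verdict returned.

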